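# Prove the pass box's inner gate shut, then open its outer door

## Task

The pass box in front of the argon work chamber must never be open at both ends, and its inner gate may have been left raised. Put shut fingers on the tab on top of the inner gate and press it down along its slope until it stops hard, and keep pressing firmly for a moment to feel that it is fully home; only then swing the outer door open to about a right angle and let go of it. Leave the black canister and the small dimpled block that stand beside the box standing where they are.

Things in the scene. Friction and masses are not known exactly. Their poses are not given: they have to be found in the camera images.
- pass_box: Pass box fixed to the bench: a level aluminium duct 120 mm wide, 91 mm high, running back from the outer door into a grey work chamber, whose front wall is at x = 137 mm. Origin on the bench top, under the middle of the duct's front face; x points back along the duct, y left, z up. (Swinging over from the right, pass on the robot's side of the tall pole at world x 0.47, y -0.46.)
- inner_gate (a joint): Inner gate: steel plate sliding through a slot in the duct's roof, on a line that leans 40 degrees from vertical (up and towards the robot). In m: 0 = fully home (shut, at its hard stop), 0.045 = fully raised; starts anywhere from 0 to 0.035. About 2 N of friction (under 4 N moves it); it stays where it is left.
- gate_tab (a point): Middle of the flat top face of the gate's steel tab, a bar 60 mm long (along y), 18 mm wide, 14 mm thick. z points up the slope along which the gate slides (press along -z). With the gate home it is at x = 55, y = 0, z = 115 mm in the pass box's frame; it moves with the gate.
- outer_door (a joint): Outer door at the duct's front end, 120 mm wide, 25 to 93 mm above the bench, hinged upright at its right edge (seen from the robot). In rad: 0 = shut, as it starts; grows as the free left edge swings towards the robot (anticlockwise from above), stop at 1.8. No latch; about 1 N at the handle moves it; it stays where it is left.
- door_handle (a point): Grip point on the axis of the door's handle, an upright black round post, 14 mm diameter. This point is 105 mm above the bench, the post's free top 125 mm; it can be gripped from above with fingertips down to 80 mm (below 70 mm is a bracket). With the door shut it is 45 mm in front of the hinge axis and 97 mm left of it. Moves with the door.
- door_hinge (a point): A point on the door's upright hinge axis, half way up the door; it does not move as the door turns. In the pass box's frame at x = -6 mm, y = -62 mm.
- canister: Black round canister with a lid, 34 mm diameter, 48 mm high, loose on the bench to the left of the duct. Origin at the middle of its underside, z up.
- dimple_block: Dapping block: a dull brass-brown 40 mm cube with round dimples, loose on the bench to the right of the duct. Origin at the middle of its underside, z up.
- hood_edge (a point): Middle of the lower front edge of the chamber's grey hood (164 mm wide along y, 22 mm thick), which reaches back from here to the chamber, over the gate. Pass box frame: x = 45, y = 0, z = 225 mm. A tool pointing straight down at the gate's tab hits the hood; one leaning back towards the robot by 30 to 45 degrees from vertical passes in front.
Mind the look-alikes: they are no part of the job. What is shaped like the canister but blue or purple is not meant.

How it is judged:
On the way, in this order (a step that is already met when the one before it is completed fails the run):
1. the fingers press the inner gate (over 3 N) while it is fully home (within 2 mm), the outer door still shut (contact force between the fingers and inner_gate above 3 N and value of joint inner_gate below 0.002 m and value of joint outer_door below 0.05 rad), for 0.2 s.
2. the outer door is swung open by more than 1.2 rad (value of joint outer_door above 1.2 rad), for 0.1 s.
At the end, for the whole second after the job is handed in: The outer door stands open by more than 1.2 rad and at rest, the inner gate is still home within 3 mm, and the canister and the dapping block stand upright within 25 mm of where they were (value of joint outer_door above 1.2 rad and velocity of joint outer_door between -0.05 and 0.05 rad/s and value of joint inner_gate below 0.003 m and angle between each of canister, dimple_block's own z axis and vertical below 0.2 rad); the robot touches nothing.
It fails at once if the outer door is off its seat (over 0.08 rad) while the inner gate is not home (over 4 mm) (value of joint outer_door above 0.08 rad and value of joint inner_gate above 0.004 m).
It fails at once if the canister is moved by more than 25 mm or tipped over (distance of canister from where it was at the start of the episode above 0.025 m or angle between canister's own z axis and vertical above 0.5 rad).
It fails at once if the dapping block is moved by more than 25 mm or tipped over (distance of dimple_block from where it was at the start of the episode above 0.025 m or angle between dimple_block's own z axis and vertical above 0.5 rad).
It also fails if it takes over 58 s, if anything falls off the work surface, if the arm or the gripper's body presses on something with over 40 N, if the wrist force passes 120 N, or if a joint passes its speed limit or range.

## Robot

A 6-joint arm with a two-finger parallel gripper is mounted at the origin on a cart in front of the work surface, level with it; the furniture and walls round the work are solid. World frame = base frame: x ahead of the robot, y to its left, z up, the work surface at z = 0. Lengths are in m, angles in rad, forces in N, time in s.
With the tool pointing down it reaches from about 0.3 to 0.875 m from the base axis. Payload 6.4 kg.
Tool frame: the origin (TCP) lies midway between the tips of the shut fingers; the grasp point (between the pads) lies 19 mm behind it; z points along the fingers, y is the line along which they close (so a half turn about z gives the same grasp; the last joint's range is limited). The gripper opens to 85 mm and grips with 20 to 120 N. Pads are 22 mm wide; open, the fingers measure 114 mm over their backs; the gripper's body (76 mm by 85 mm) begins 54 mm behind the grasp point. The pads swing forward as they close: fully open they stand 13 mm farther back than shut.
Start: joints at [0.961, 0.181, 1.607, -0, 1.354, -0.206], TCP at [0.226, 0.529, 0.231] pointing down, gripper open.
Joint ranges: [-2.99, 2.99], [-0.89, 2.07], [0.3, 2.58], [-1.14, 4.28], [0, 2.63], [-3.12, 3.12]. Speed limits (rad/s): [2.57, 2.57, 3.01, 3.14, 3.14, 3.14].

## Interface

Orientations are given as a unit quaternion [w, x, y, z].
In Python, from bench import ctrl, imaging, workorder gives the robot as it stands.
- The arm moves only by the shell command python3 -m pendant 'ROWS' [OPENING]. ROWS is JSON, a list of rows, each a list of 4 numbers: the shift along the tool's x, y, z in cm, then the turn about the tool's z in degrees. In form: [[dx, dy, dz, roll], ...]. A call has 1 to 12 rows; each row is the pose to reach, as a shift and turn from the pose commanded when the call began, along the tool's axes at that moment; what a row does not reach only later rows make up. A row lasts 1/12 s, in which the tool goes at most 41.7 mm and 7.16 degrees, less where a joint would pass 70% of its speed; a pose out of reach is approached as far as the arm can. A call with a gripper value outside its range is refused whole. OPENING is the opening, from 0 (shut) to 1 (fully open), set as the call begins (- or left out, the last holds). The fingers move at their own pace and stop on an object; the grip force is fixed at half the most. Time passes only in rows, so rows that repeat a pose let the fingers close. It gives the time, the measured TCP pose, the force, the opening and the grip force at its end, in the units of the state.
- ctrl.get_obs(): the state, without advancing time (a new reading comes with each control period).
- imaging.camera(name): name is "scene" or "top" or "wrist"; returns the picture (480x640x3 uint8, red, green, blue); there is no depth.
- imaging.camera_info(name): a dict with "K" (3x3 intrinsics, pixels), "k1" (the pictures are not rectified: a ray, as slopes to the right and down, at radius r is drawn at 1 + k1 r^2 times it, then the intrinsics apply), "T" (4x4, takes a point from camera to world coordinates); the wrist camera has in their place "tool_from_camera" (4x4, takes a point from camera to tool coordinates, whose origin is the TCP and whose axes are the flange's). Camera axes: x right, y up, looking along -z (the intrinsics and any distortion apply to the point x, -y, -z); pixel columns grow to the right and rows downward; lengths in m; the calibration is good to about 2 mm. A picture is of the moment at which its call begins: read the wrist's pose just before it. camera_info takes no time and is no camera call.
- workorder.hand_in(): hands the job in; it is judged then, once.
The state is a dict: "time_s": time; "q": joint angles; "dq": joint speeds; "joint_efforts": joint torques, N m; "eef_pos": TCP position; "eef_rot": TCP orientation; "wrist_force": force on the tool from outside, world axes, zero at the start; "torque": the same for the moment, N m; "opening": opening from 0.0 (shut) to 1.0 (fully open); "grasp_force": force on a finger pad.
Only numpy, scipy, OpenCV 4.12 (cv2) and the standard library are available. Lean on these libraries where they do the work, as an engineer would, in place of code of your own. Each camera call takes 0.05 s, during which the arm holds its last target. There are 200 camera calls.

## Working session

There is one attempt and no reset: what is moved stays moved. The work goes in short steps, Python scripts to look and compute and a shell command to move; the robot and the scene stay as the last step left them, time stands still between calls to the robot, and variables do not carry over. Pictures are saved under pics/ and viewed, at most 11 in all, crops included, and the job is handed in when it is done.

```bash
ls; mkdir -p pics
python3 - <<'E'
from bench import ctrl, imaging
import cv2
o=ctrl.get_obs();print(o['time_s'],o['eef_pos'],o['eef_rot'])
for n in ['scene','top']:
    cv2.imwrite(f'pics/{n}0.png',imaging.camera(n)[:,:,::-1]);i=imaging.camera_info(n);print(n,i['K'],i['k1'],i['T'])
i=imaging.camera_info('wrist');print(i)
E
```

```text
pics
0.0 [0.22559247 0.52831382 0.23039337] [-3.44547342e-04  2.00531081e-01  9.79686959e-01 -7.92899272e-04]
scene [[569.3838814    0.         322.99219592]
 [  0.         569.3838814  247.96368849]
 [  0.           0.           1.        ]] 0.04345220970257014 [[ 0.68382146  0.27400771 -0.67624551 -0.09520781]
 [-0.72945177  0.27829668 -0.62486084 -0.37510127]
 [ 0.01698019  0.92058173  0.39018066  0.5574283 ]
 [ 0.          0.          0.          1.        ]]
top [[532.90212836   0.         319.3664531 ]
 [  0.         532.90212836 230.09806001]
 [  0.           0.           1.        ]] -0.1259797129357011 [[-0.00892518  0.99645274 -0.08367957  0.48607779]
 [-0.99973164 -0.00710285  0.02204989  0.25151308]
 [ 0.02137731  0.08385391  0.99624873  0.99718804]
 [ 0.          0.          0.          1.        ]]
{'K': array([[370.31466366,   0.        , 324.89879648],
       [  0.        , 370.31466366, 241.72977679],
       [  0.        ,   0.        ,   1.        ]]), 'k1': -0.061234788404576766, 'tool_from_camera': array([[-5.85430364e-04,  9.65940581e-01,  2.58763313e-01,
         6.60385703e-02],
       [ 9.99999822e-01,  5.94838207e-04,  4.19375384e-05,
        -1.32580251e-03],
       [-1.13413135e-04,  2.58763291e-01, -9.65940757e-01,
        -1.43268860e-01],
       [ 0.00000000e+00,  0.00000000e+00,  0.00000000e+00,
         1.00000000e+00]])}
```

View pics/scene0.png

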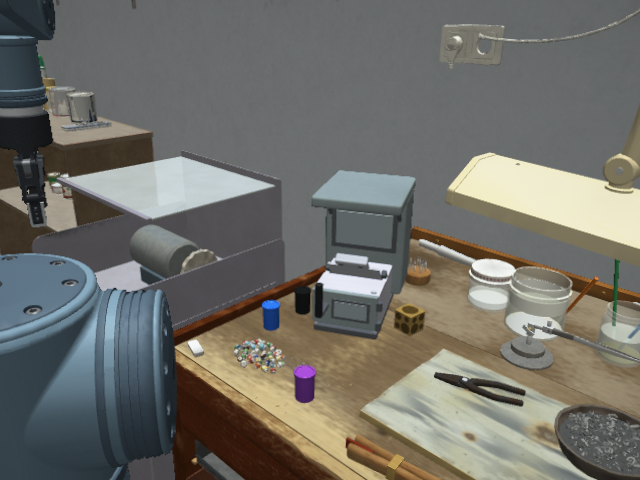

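View pics/top0.png

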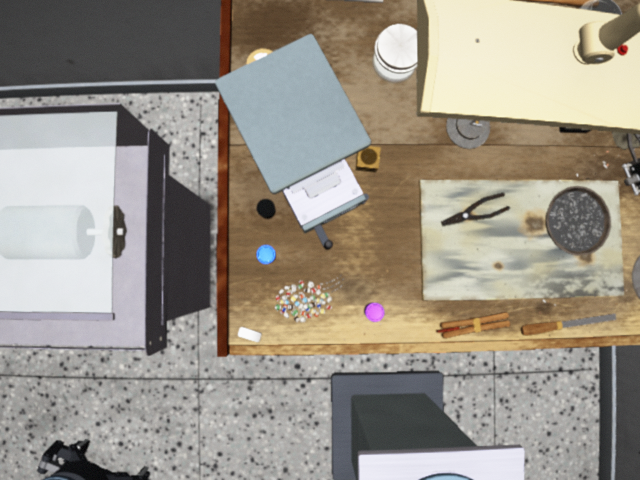

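The scene view shows the pass box at about (350,270), with the black handle post at (319,300). The only black canister is at (302,300) in scene and (266,208) in top. The look-alikes are blue (271,315; top 265,254) and purple (304,383; top 374,312), so they don't match. The brown dimpled block is at (409,319) in scene and (369,158) in top. I'll enlarge both views to confirm and to pick pixels.

Run:
```python
import cv2,numpy as np
s=cv2.imread('pics/scene0.png')[240:350,290:430];t=cv2.imread('pics/top0.png')[140:260,240:400]
a=cv2.resize(s,(400,314),interpolation=cv2.INTER_CUBIC)
S=cv2.resize(s,None,fx=5,fy=5,interpolation=cv2.INTER_CUBIC);T=cv2.resize(t,None,fx=5,fy=5,interpolation=cv2.INTER_CUBIC)
cv2.imwrite('pics/sc.png',S);cv2.imwrite('pics/tc.png',T)
```

```text
(no output)
```

View pics/sc.png

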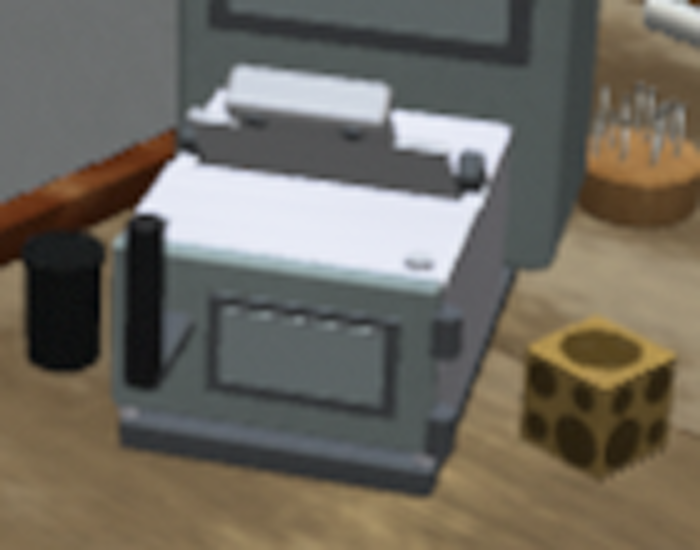

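View pics/tc.png

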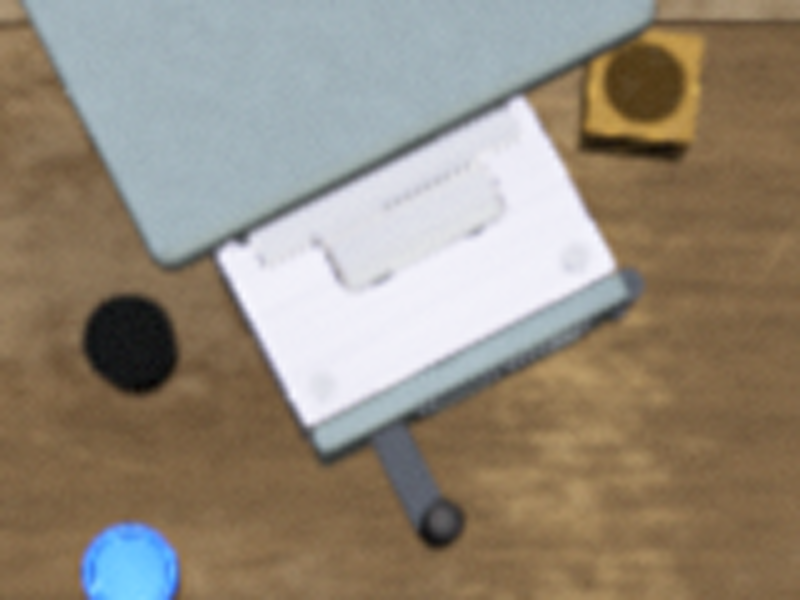

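The crops confirm the canister (black, lidded, left of the duct), the dimpled brass block on its right, and a raised tab. The tab's corners in the scene crop are about (232,67), (390,85), (386,122) and (228,105). The handle top is at (147,222) in the scene crop and (442,515) in the top crop. Next I'll solve the box pose and gate lift.

```bash
cat > h.py <<'E'
import numpy as np, cv2
from bench import imaging
from scipy.spatial.transform import Rotation as R
def cam(n,obs=None):
    i=imaging.camera_info(n)
    if n=='wrist':
        T=np.eye(4);q=obs['eef_rot'];T[:3,:3]=R.from_quat([*q[1:],q[0]]).as_matrix();T[:3,3]=obs['eef_pos'];T=T@i['tool_from_camera']
    else: T=i['T']
    return i['K'],i['k1'],T
def proj(c,P):
    K,k1,T=c;p=(np.atleast_2d(P)-T[:3,3])@T[:3,:3]
    s=np.c_[p[:,0],-p[:,1]]/-p[:,2:];s*=1+k1*(s**2).sum(1,keepdims=True)
    return s*K[0,0]+K[:2,2]
def box2w(b,P):  # b=x,y,yaw
    P=np.atleast_2d(P);c,s=np.cos(b[2]),np.sin(b[2])
    return np.c_[b[0]+c*P[:,0]-s*P[:,1],b[1]+s*P[:,0]+c*P[:,1],P[:,2]]
E
python3 - <<'E'
from h import *
from scipy.optimize import least_squares
S=lambda u,v:(290+u/5-.4,240+v/5-.4);T=lambda u,v:(240+u/5-.4,140+v/5-.4)
s,t=cam('scene'),cam('top')
k,c=np.sin(np.radians(40)),np.cos(np.radians(40))
tab=lambda g,y,a:[.055-g*k+a*c,y,.115+g*c+a*k]
obs=[(s,S(147,221),lambda g:[-.051,.035,.125]),(t,T(442,516),lambda g:[-.051,.035,.125]),
(t,T(616,270),lambda g:[0,-.06,.091]),(t,T(313,430),lambda g:[0,.06,.091]),
(s,S(512,124),lambda g:[.137,-.06,.091]),
(s,S(232,67),lambda g:tab(g,.03,.009)),(s,S(390,85),lambda g:tab(g,-.03,.009)),
(s,S(386,123),lambda g:tab(g,-.03,-.009)),(s,S(228,105),lambda g:tab(g,.03,-.009)),
(t,T(355,288),lambda g:tab(g,.03,-.009)),(t,T(505,212),lambda g:tab(g,-.03,-.009))]
f=lambda x:np.concatenate([proj(cc,box2w(x,P(x[3])))[0]-px for cc,px,P in obs])
r=least_squares(f,[.55,.25,.4,.02],loss='soft_l1');print(r.x.round(4),np.degrees(r.x[2]));print(f(r.x).reshape(-1,2).round(1))
b=r.x
for n,P in dict(handle=[-.051,.035,.105],tab=tab(b[3],0,0),tabhome=[.055,0,.115],hinge=[-.006,-.062,.06],hood=[.045,0,.225]).items(): print(n,box2w(b,P).round(4))
E
python3 -m pendant --help; python3 -m pendant
```

```text
[0.599  0.2092 0.4735 0.0307] 27.12804057771106
[[ 0.1 -0.6]
 [ 0.7  0.4]
 [ 0.1 -0.9]
 [-1.1 -0.9]
 [-0.   0.4]
 [ 0.3 -0.5]
 [ 0.9  0. ]
 [-0.2  1.3]
 [-1.   0.6]
 [-1.6  1.4]
 [ 0.8 -0.1]]
handle [[0.5376 0.2171 0.105 ]]
tab [[0.6304 0.2253 0.1385]]
tabhome [[0.6479 0.2343 0.115 ]]
hinge [[0.6219 0.1513 0.06  ]]
hood [[0.639  0.2297 0.225 ]]invalid input: not JSON, or not a number
invalid input
```

Box at (0.599, 0.209), yaw 27.1°, gate raised about 31 mm. The moves can't tilt the tool, so a vertical tool with shut fingers would hit the hood. Instead I'll open the gripper along the duct's axis. One finger then reaches about 57 mm ahead of the TCP, and its tip can press the tab while the body stays in front of the hood.

```bash
cat >> h.py <<'E'
B=[.599,.2092,.4735]
def go(P,ang=None):
    """box-frame TCP target -> tool shift cm, roll deg (ang: tool y angle in box frame, deg)"""
    from bench import ctrl
    o=ctrl.get_obs();q=o['eef_rot'];M=R.from_quat([*q[1:],q[0]]).as_matrix()
    w=box2w(B,P)[0];d=M.T@(w-o['eef_pos'])*100
    a=np.degrees(np.arctan2(M[1,1],M[0,1]));r=0 if ang is None else a-(ang+np.degrees(B[2]))
    print('shift',d.round(2),'roll',round((r+180)%360-180,1),'t',o['time_s'],'F',np.round(o['wrist_force'],1),'tilt',M[:,2].round(3))
def where():
    from bench import ctrl
    o=ctrl.get_obs();c,s=np.cos(B[2]),np.sin(B[2]);d=np.array(o['eef_pos'])-[B[0],B[1],0]
    return o,np.array([c*d[0]+s*d[1],-s*d[0]+c*d[1],d[2]])*1000
E
python3 -c "
from h import *
go([-.030,-.008,.175],0)"
```

```text
shift [-45.57 -17.49   5.56] roll 39.7 t 0.1 F [ 0.4 -0.2  0.6] tilt [-0.001 -0.001 -1.   ]
```

```bash
python3 -m pendant '[[-3,-1,0.5,3],[-7,-2.5,1,7],[-11,-4,1.5,11],[-15,-5.5,2,15],[-19,-7,2,19],[-23,-8.5,2,23],[-27,-10,2,27],[-31,-11.5,2,31],[-34,-13,2,34],[-37,-14.2,2,37],[-39,-15,2,39.7],[-40,-15.3,2,39.7]]' 1
python3 -c "
from h import *
go([-.030,-.008,.175],0);print(where()[1])"
```

```text
time_s: 1.1
eef_pos: [0.5353, 0.2282, 0.2108]
eef_rot: [0.0, 0.523, 0.852, -0.0]
wrist_force: [-1.0, 0.3, 0.6]
opening: 1.0
grasp_force: 0.0
shift [-5.38  1.83  3.58] roll -0.2 t 1.1 F [-1.   0.3  0.6] tilt [-0.    -0.001 -1.   ]
[-47.99578929  45.9385146  210.77871113]
```

```bash
python3 -m pendant '[[-2,0.5,0,0],[-4,1.2,1,0],[-5.4,1.8,2.5,0],[-5.4,1.8,3.6,0],[-5.4,1.8,3.6,0],[-5.4,1.8,3.6,0]]'
python3 -c "
from h import *
o,p=where();print(p);a=imaging.camera('wrist');s=imaging.camera('scene')
s=cv2.resize(s[150:360,250:450],(457,480),interpolation=cv2.INTER_CUBIC)
cv2.imwrite('pics/w1.png',np.hstack([cv2.resize(a,(340,480))*0,s])[:,340:,::-1]);cv2.imwrite('pics/w1w.png',a[:,:,::-1])
print('tab px',proj(cam('wrist',o),box2w(B,[[.0353,0,.1385],[.0353,.03,.1385],[.0353,-.03,.1385]])))"
```

```text
time_s: 1.6
eef_pos: [0.5732, 0.1916, 0.1742]
eef_rot: [-0.001, 0.521, 0.854, -0.001]
wrist_force: [1.3, 0.2, -0.2]
opening: 1.004
grasp_force: 0.0
[-30.95337348  -3.87139683 174.24779346]
tab px [[456.90425634 266.92006518]
 [462.5046673  209.18136012]
 [451.38949517 319.99249016]]
```

View pics/w1w.png

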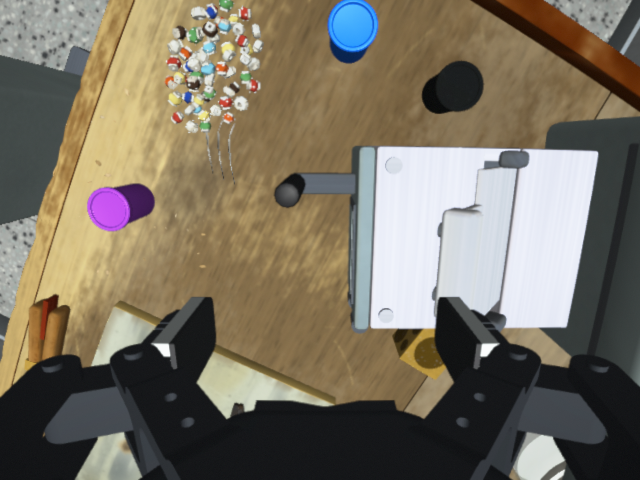

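View pics/w1.png

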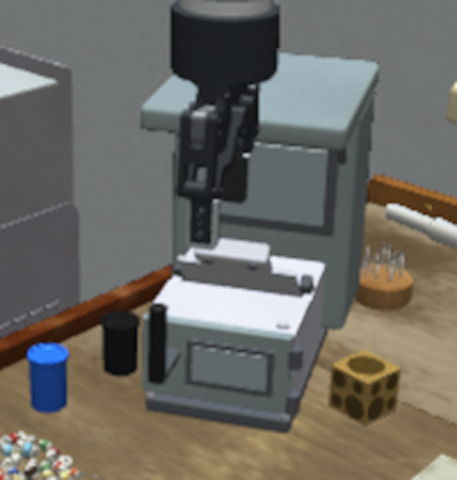

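The wrist view shows the far finger's tip at about (440–495, 300), beside the tab face (440–475, 210–310) and in line with it. The scene crop shows the tool in front of the hood and clear of it. I'll go down onto the tab.

```bash
python3 -m pendant '[[-0.2,0.4,1.5,0],[-0.2,0.9,3,0],[-0.2,0.9,3.8,0],[-0.2,0.9,4.2,0],[-0.2,0.9,4.6,0],[-0.2,0.9,4.9,0],[-0.2,0.9,4.9,0],[-0.2,0.9,4.9,0]]'
python3 -c "
from h import *
o,p=where();print(p,o['wrist_force'])"
```

```text
time_s: 2.37
eef_pos: [0.5785, 0.1926, 0.124]
eef_rot: [-0.004, 0.521, 0.854, -0.004]
wrist_force: [-12.5, -7.2, -2.4]
opening: 1.001
grasp_force: 0.0
[-25.75024124  -5.40250969 123.95389494] [-12.47692334  -7.15397582  -2.43230778]
```

```bash
python3 -c "
from h import *
a=imaging.camera('wrist')[140:480,330:640];s=imaging.camera('scene')[165:330,290:420]
a=cv2.resize(a,(372,408));s=cv2.resize(s,(400,508),interpolation=cv2.INTER_CUBIC)
c=np.zeros((510,780,3),np.uint8);c[:408,:372]=a;c[:508,378:778]=s
cv2.imwrite('pics/w2.png',c[:,:,::-1])
print(where()[0]['wrist_force'],where()[0]['torque'])"
```

```text
[-13.14146002  -8.2185723   -1.7895892 ] [-0.53789133  1.08330588 -0.04436239]
```

View pics/w2.png

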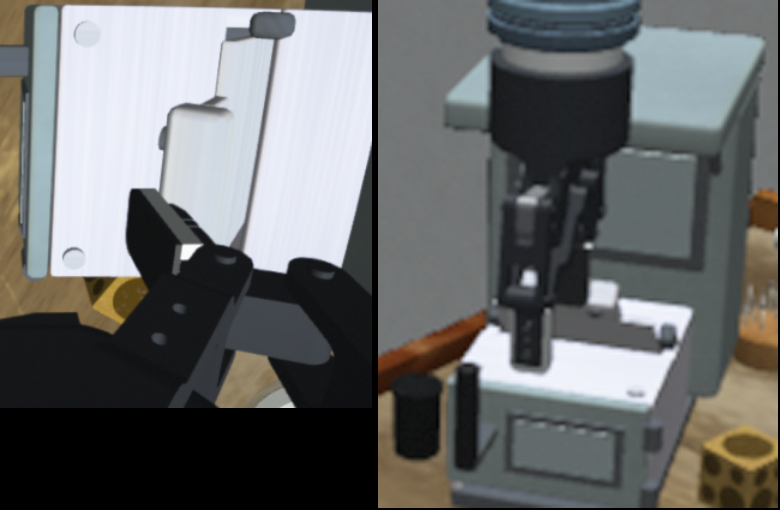

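The finger is on the robot's side of the tab and the gate hasn't moved. The push is horizontal, at hood height, so the open knuckle is touching the hood's edge. I'll back off, go lower so the knuckles pass under the hood, and push the tab's front edge along the slope with the back of the finger.

```bash
python3 -m pendant '[[0,-0.7,0,0],[0,-1.4,0,0],[0,-1.4,1,0],[0,-1.4,1.9,0],[0,-1.4,1.9,0],[0,-1.4,1.9,0]]'
python3 -c "
from h import *
o,p=where();print(p,o['wrist_force'])"
python3 -m pendant '[[0,0.2,0,0],[0,0.4,0,0],[0,0.6,0,0],[0,0.7,0,0],[0,0.7,0,0]]'
python3 -c "
from h import *
o,p=where();print(p,o['wrist_force'],o['torque'])"
```

```text
time_s: 2.97
eef_pos: [0.5703, 0.1871, 0.1063]
eef_rot: [-0.001, 0.521, 0.853, -0.0]
wrist_force: [-0.8, 0.5, -0.5]
opening: 1.001
grasp_force: 0.0
[-35.61071587  -6.53538612 106.32871105] [-0.82220546  0.54044262 -0.51165329]
time_s: 3.38
eef_pos: [0.5765, 0.1899, 0.1068]
eef_rot: [-0.001, 0.521, 0.853, -0.001]
wrist_force: [-2.7, -2.0, -1.7]
opening: 1.003
grasp_force: 1.4
[-28.77300627  -6.89402009 106.78296183] [-2.70542669 -2.04608641 -1.6509386 ] [-0.37957098  0.43974015 -0.0631671 ]
```

The contact is now at tab height, from the torque-to-force ratio (about 16 cm lever). Next I push along the slope.

```bash
python3 -m pendant '[[0,0.25,0.2,0],[0,0.4,0.35,0],[0,0.55,0.5,0],[0,0.7,0.65,0],[0,0.8,0.8,0],[0,0.9,0.95,0],[0,1.0,1.1,0],[0,1.1,1.2,0],[0,1.2,1.3,0],[0,1.2,1.3,0]]'
python3 -c "
from h import *
o,p=where();print(p,o['wrist_force'],o['torque'])
cv2.imwrite('pics/s3.png',imaging.camera('scene')[:,:,::-1])
s=cv2.imread('pics/s3.png')[165:330,290:420];w=imaging.camera('wrist')[100:400,330:640,::-1]
s=cv2.resize(s,(400,508),interpolation=cv2.INTER_CUBIC)
c=np.zeros((510,780,3),np.uint8);c[:360,:372]=cv2.resize(w,(372,360));c[:508,378:778]=s;cv2.imwrite('pics/w3.png',c)"
```

```text
time_s: 4.22
eef_pos: [0.5869, 0.1953, 0.0933]
eef_rot: [-0.001, 0.521, 0.853, -0.001]
wrist_force: [-2.9, -3.2, -3.2]
opening: 0.998
grasp_force: 2.3
[-17.13857819  -6.85410609  93.27941752] [-2.90193354 -3.22715132 -3.23515827] [-0.5516738   0.68376553 -0.0740799 ]
```

View pics/w3.png

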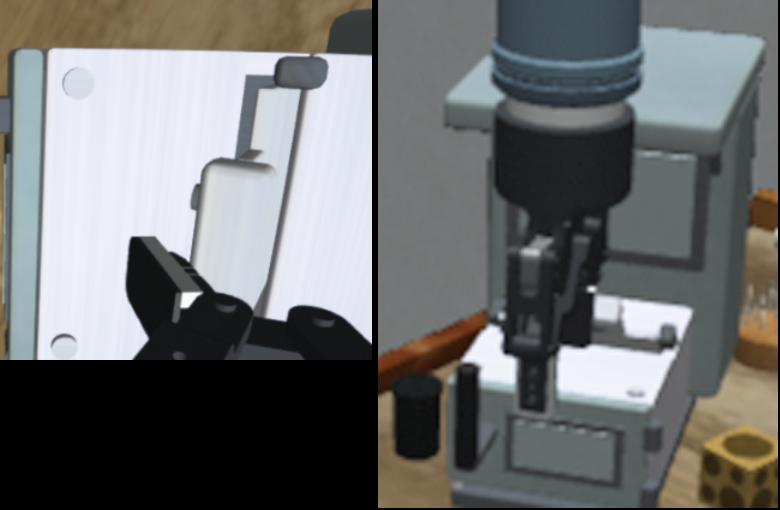

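The tab has come down (its right end is now lower, at crop (605,305)) and the force is steady at about 5 N, so the gate is sliding. I'll continue to the hard stop and hold.

```bash
python3 -m pendant '[[0,0.15,0.15,0],[0,0.3,0.3,0],[0,0.45,0.45,0],[0,0.6,0.6,0],[0,0.75,0.8,0],[0,0.9,0.95,0],[0,1.05,1.05,0],[0,1.2,1.1,0],[0,1.3,1.1,0],[0,1.3,1.1,0],[0,1.3,1.1,0],[0,1.3,1.1,0]]'
python3 -c "
from h import *
o,p=where();print(p,o['wrist_force'],o['torque'])"
```

```text
time_s: 5.32
eef_pos: [0.5952, 0.1996, 0.0828]
eef_rot: [-0.003, 0.521, 0.853, -0.004]
wrist_force: [-20.1, -12.6, 10.7]
opening: 1.001
grasp_force: 12.1
[-7.73401383 -6.76908105 82.80409805] [-20.08267632 -12.57787815  10.72110869] [-1.60995359  2.49473154 -0.08274509]
```

```bash
python3 -m pendant '[[0,0.15,0.1,0],[0,0.3,0.15,0],[0,0.3,0.15,0],[0,0.3,0.15,0],[0,0.3,0.15,0],[0,0.3,0.15,0]]'
python3 -c "
from h import *
o,p=where();print(p,o['wrist_force'],o['torque'],o['grasp_force'])"
```

```text
time_s: 5.82
eef_pos: [0.5956, 0.1998, 0.0827]
eef_rot: [-0.005, 0.521, 0.854, -0.007]
wrist_force: [-37.1, -20.8, 27.4]
opening: 0.999
grasp_force: 21.8
[-7.34552725 -6.80759465 82.68832169] [-37.05806903 -20.78451371  27.40392529] [-2.29961413  4.17019751 -0.06252603] 21.78330570459366
```

Hard stop confirmed: about 42 N horizontal plus 27 N upward, with no further travel. I'll back off horizontally and check the gate.

```bash
python3 -m pendant '[[0,-0.5,0,0],[0,-1.0,0,0],[0,-1.6,0,0],[0,-2,-1,0],[0,-2.5,-3,0],[0,-3,-6,0],[0,-4,-8,0],[0,-5,-9,0],[0,-5,-9,0],[0,-5,-9,0]]'
python3 -c "
from h import *
o,p=where();print(p,o['wrist_force'],o['time_s'])
a=imaging.camera('wrist');k,c=np.sin(np.radians(40)),np.cos(np.radians(40))
for g in (0,.004,.01):
  q=proj(cam('wrist',o),box2w(B,[[.055-g*k+d*c,y,.115+g*c+d*k] for y,d in((.03,.009),(.03,-.009),(-.03,-.009),(-.03,.009))]))
  print(g,q.round(0).tolist())
  if g==0:Q=q
x,y=Q.mean(0).astype(int);x0,y0=max(0,min(440,x-100)),max(0,min(330,y-75))
z=cv2.resize(a[y0:y0+150,x0:x0+200],(800,600),interpolation=cv2.INTER_CUBIC)
for u,v in (Q-[x0,y0])*4: cv2.circle(z,(int(u),int(v)),4,(255,0,0),-1)
cv2.imwrite('pics/w4.png',z[:,:,::-1])
go([-.051,.035,.160],24.9)"
```

```text
time_s: 6.65
eef_pos: [0.5584, 0.1805, 0.1732]
eef_rot: [0.001, 0.521, 0.853, 0.001]
wrist_force: [0.0, 0.3, -0.9]
opening: 1.002
grasp_force: 0.0
[-49.26416704  -7.00801707 173.21688858] [ 0.02376884  0.25402484 -0.8892329 ] 6.65
0 [[532.0, 198.0], [498.0, 195.0], [486.0, 293.0], [517.0, 300.0]]
0.004 [[531.0, 199.0], [496.0, 196.0], [484.0, 295.0], [516.0, 303.0]]
0.01 [[528.0, 200.0], [493.0, 197.0], [481.0, 298.0], [513.0, 306.0]]
shift [ 4.18 -0.13  1.2 ] roll -24.9 t 6.7 F [-0.2 -0.2 -0.6] tilt [ 0.001  0.    -1.   ]
```

View pics/w4.png

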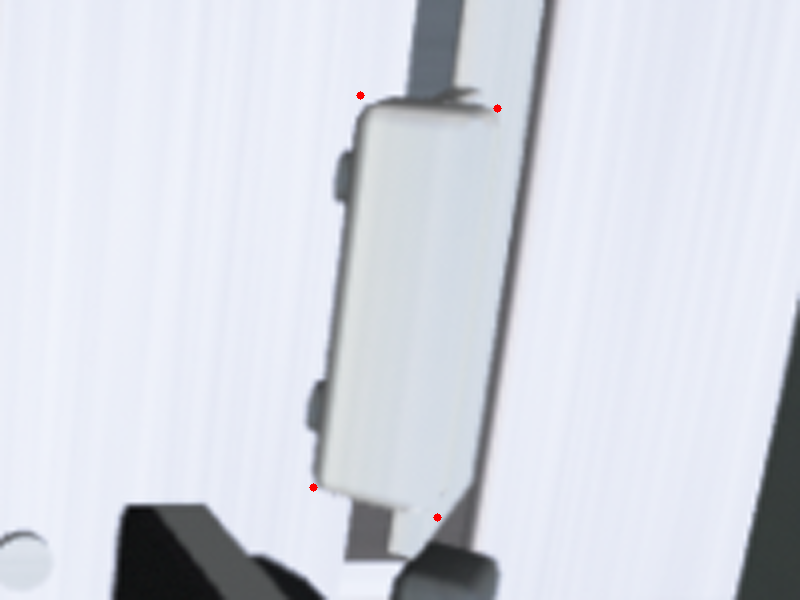

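The predicted home corners (red dots) line up with the tab's edges, so the gate is fully home. Next I move over the handle with the gripper part-closed, to cage the post.

```bash
python3 -m pendant '[[1,0,0,-6],[2,0,0,-12],[3,0,0.5,-18],[4.2,-0.1,1,-24.9],[4.2,-0.1,1.2,-24.9],[4.2,-0.1,1.2,-24.9],[4.2,-0.1,1.2,-24.9],[4.2,-0.1,1.2,-24.9]]' 0.35
python3 -c "
from h import *
o,p=where();a=imaging.camera('wrist');print(p,o['time_s'],'handle top px',proj(cam('wrist',o),box2w(B,[[-.051,.035,.125],[-.051,.035,.105]])))
cv2.imwrite('pics/w5.png',a[:,:,::-1]);go([-.051,.035,.088],24.9)"
```

```text
time_s: 7.37
eef_pos: [0.5378, 0.2166, 0.1596]
eef_rot: [0.0, 0.326, 0.945, -0.0]
wrist_force: [0.1, -0.2, 0.2]
opening: 0.349
grasp_force: 0.0
[-51.05134569  34.49173002 159.62043638] 7.3667 handle top px [[328.3110689  275.03572211]
 [328.0014512  262.73859189]]
shift [0.05 0.02 7.18] roll -0.1 t 7.4167 F [-0.2  0.3  0. ] tilt [ 0. -0. -1.]
```

View pics/w5.png

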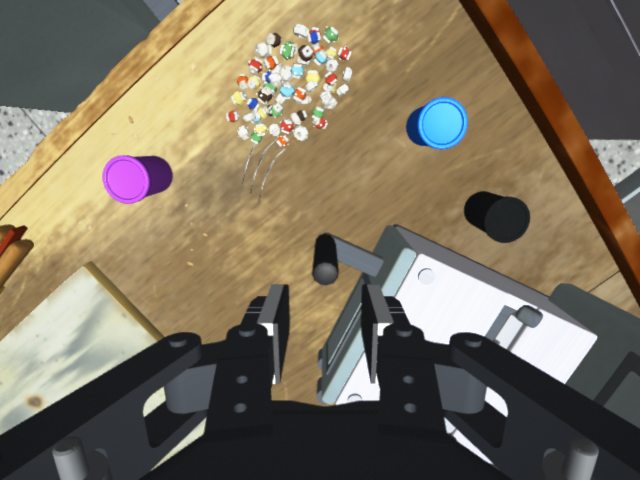

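The post top is at (326,272), as predicted, and centred between the fingers. The canister at (505,218) is well clear. Descending.

```bash
python3 -m pendant '[[0,0,1.5,0],[0,0,3,0],[0,0,4.5,0],[0,0,6,0],[0,0,7,0],[0,0,7.1,0],[0,0,7.1,0]]'
python3 -c "
from h import *
o,p=where();print(p,o['wrist_force'])
for d in (8,16,24,32,40,48,56,64,72,80,88,96):
  t=np.radians(d);r=np.array([-.045,.097]);v=np.array([[np.cos(t),-np.sin(t)],[np.sin(t),np.cos(t)]])@r-r
  w=np.radians(24.9); x,y=np.array([-np.sin(w),np.cos(w)]),np.array([np.cos(w),np.sin(w)])
  print(d,(v@x*100).round(2),(v@y*100).round(2))"
```

```text
time_s: 8.0
eef_pos: [0.5373, 0.2168, 0.0885]
eef_rot: [-0.0, 0.325, 0.946, -0.0]
wrist_force: [0.2, 0.0, 0.6]
opening: 0.351
grasp_force: 0.0
[-51.48895074  34.89497397  88.46115114] [0.16693364 0.00194228 0.55901621]
8 -0.1 -1.49
16 -0.41 -2.95
24 -0.92 -4.35
32 -1.62 -5.67
40 -2.5 -6.87
48 -3.54 -7.95
56 -4.71 -8.87
64 -6.0 -9.61
72 -7.39 -10.17
80 -8.83 -10.53
88 -10.32 -10.69
96 -11.81 -10.64
```

```bash
python3 -m pendant '[[0,-0.7,0,-4],[-0.1,-1.5,0,-8],[-0.2,-2.2,0,-12],[-0.4,-2.95,0,-16],[-0.65,-3.65,0,-20],[-0.9,-4.35,0,-24],[-1.25,-5,0,-28],[-1.6,-5.7,0,-32],[-2.05,-6.3,0,-36],[-2.5,-6.9,0,-40],[-3,-7.4,0,-44],[-3.5,-7.95,0,-48]]'
python3 -c "
from h import *
o,p=where();print(p,o['wrist_force'],o['grasp_force'])
t=np.radians(96);r=np.array([-.045,.097])
for d in (56,64,72,80,88,96):
  t=np.radians(d);q=np.array([[np.cos(t),-np.sin(t)],[np.sin(t),np.cos(t)]])@r+[-.006,-.062];print(d,end=' ');go([*q,.088],24.9+d)"
```

```text
time_s: 9.0
eef_pos: [0.5172, 0.1328, 0.0903]
eef_rot: [0.001, -0.089, 0.996, 0.0]
wrist_force: [0.0, 0.7, 0.4]
opening: 0.351
grasp_force: 0.4
[-107.69707174  -30.71926332   90.29902059] [0.01824786 0.74347546 0.36107939] 0.44729165732860565
56 shift [-0.04 -1.49  0.23] roll -7.8 t 9.0 F [0.  0.7 0.4] tilt [ 0.003  0.    -1.   ]
64 shift [-0.35 -2.95  0.23] roll -15.8 t 9.0 F [0.  0.7 0.4] tilt [ 0.003  0.    -1.   ]
72 shift [-0.85 -4.35  0.23] roll -23.8 t 9.0 F [0.  0.7 0.4] tilt [ 0.003  0.    -1.   ]
80 shift [-1.55 -5.67  0.23] roll -31.8 t 9.0 F [0.  0.7 0.4] tilt [ 0.003  0.    -1.   ]
88 shift [-2.42 -6.88  0.24] roll -39.8 t 9.0 F [0.  0.7 0.4] tilt [ 0.003  0.    -1.   ]
96 shift [-3.45 -7.96  0.24] roll -47.8 t 9.0 F [0.  0.7 0.4] tilt [ 0.003  0.    -1.   ]
```

```bash
python3 -m pendant '[[0,-0.7,0,-4],[0,-1.5,0,-8],[-0.2,-2.2,0,-12],[-0.35,-2.95,0,-16],[-0.6,-3.65,0,-20],[-0.85,-4.35,0,-24],[-1.2,-5,0,-28],[-1.55,-5.7,0,-32],[-2,-6.3,0,-36],[-2.4,-6.9,0,-40],[-2.9,-7.4,0,-44],[-2.9,-7.4,0,-44]]'
python3 -m pendant '[[0,0,0,0],[0,0.3,0,0],[0,0.3,0,0],[0,0.3,-2,0],[0,0.3,-4,0],[0,0.3,-6,0],[0,0.3,-9,0],[0,0.3,-12,0],[0,0.3,-14,0],[0,0.3,-14,0],[0,0.3,-14,0],[0,0.3,-14,0]]' 0.5
python3 -c "
from h import *
o,p=where();print(p,o['time_s'],o['wrist_force'])
t=imaging.camera('top')[120:300,220:420];s=imaging.camera('scene')[160:360,250:450]
c=np.hstack([cv2.resize(t,(400,360)),cv2.resize(s,(400,360))]);cv2.imwrite('pics/end.png',c[:,:,::-1])"
```

```text
time_s: 10.0
eef_pos: [0.5595, 0.0642, 0.0904]
eef_rot: [0.001, -0.455, 0.89, -0.001]
wrist_force: [-0.2, 0.0, -0.4]
opening: 0.35
grasp_force: 0.0
time_s: 11.0
eef_pos: [0.5544, 0.0671, 0.2279]
eef_rot: [-0.001, -0.454, 0.891, 0.0]
wrist_force: [-0.6, -0.7, -0.4]
opening: 0.496
grasp_force: 0.0
[-104.51266683 -106.08243537  227.93546724] 11.0 [-0.61305333 -0.72443128 -0.36454071]
```

View pics/end.png

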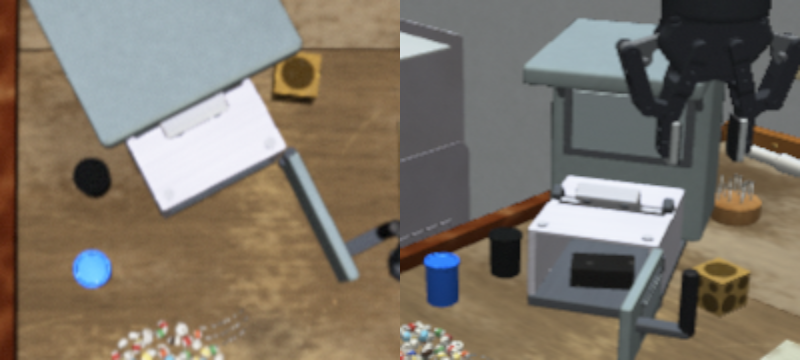

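The door stands at about a right angle and the gripper is clear of it. The tab is down at the roof slot, and the canister and block haven't moved. Handing in.

```bash
python3 -c "
from bench import workorder
print(workorder.hand_in())"
```

```text
the job is handed in; nothing more can be done
None
```

I pressed the inner gate home to its hard stop and held it there, then swung the outer door to about a right angle and let go; the canister and dimpled block are still standing in place. I pressed with the open gripper's finger rather than shut fingers, because the tool can't be tilted and would have hit the hood, and one finger knuckle touched the hood's edge (about 15 N) on the first try. The job is handed in, but no verdict came back.

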